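# Present a loose sample ball in its carrier to the inspection camera

### The arm

A 7-joint arm with a two-finger parallel gripper is mounted at the origin on a cart in front of the work surface, level with it; the furniture and walls round the work are solid. World frame = base frame: x ahead of the robot, y to its left, z up, the work surface at z = 0. Lengths are in mm, angles in rad, forces in N, time in s.
With the tool pointing down it reaches from about 400 to 850 mm from the base axis. Payload 10.4 kg.
Tool frame: the origin (TCP) lies where the fingers leave the gripper's body, on its centre line; the fingertips stand 73 mm ahead of it and the grasp point (between the pads) lies 54 mm ahead of it; z points along the fingers, y is the line along which they close (so a half turn about z gives the same grasp; the last joint's range is limited). The gripper opens to 85 mm and grips with 20 to 120 N. Pads are 22 mm wide; open, the fingers measure 114 mm over their backs; the gripper's body (76 mm by 85 mm) begins 54 mm behind the grasp point. The pads swing forward as they close: fully open they stand 13 mm farther back than shut.
Start: joints at [-1.349, 0.332, -0.065, 1.46, 0.022, 1.35, -0.088], TCP at [151.461, 606.385, 303.938] pointing down, gripper open.
Joint ranges: [-2.6, 2.6], [-0.5, 2.12], [-1.47, 1.34], [0.16, 2.42], [-1.27, 4.41], [0.06, 2.06], [-2.6, 2.6]. Speed limits (rad/s): [2.22, 2.22, 2.79, 2.79, 3.14, 3.14, 3.14].

### API

Orientations are given as a unit quaternion [x, y, z, w].
In Python, from workcell import observe, camera, camera_info, finish_job, finder gives the robot as it stands.
- The arm moves only by the shell command python3 -m pendant 'ROWS' [FORCE]. ROWS is JSON, one flat list of numbers, 5 for each row, row after row: the shift along the tool's x, y, z in mm, then the turn about the tool's z in degrees, then the gripper's target within -1 to 1 (fully open at 1, half-way at 0, shut at -1). A call has 1 to 12 rows; each row shifts and turns the commanded pose from where the row before left it, along the tool's axes as they then stand; what a row does not reach is not made up. A row lasts 1/10 s, in which the tool goes at most 50 mm and 8.59 degrees, less where a joint would pass 70% of its speed; a pose out of reach is approached as far as the arm can. A call is refused whole if a number of a shift passes 50 or a number of a turn 8.59, either way. A call with a gripper value outside its range is refused whole. The fingers move at their own pace and stop on an object; FORCE is the grip in N (left out, the last holds). Time passes only in rows, so rows that do not move let the fingers close. It gives the time, the measured TCP pose, the force, the opening and the grip force at its end, in the units of the state.
- observe(): the state, without advancing time (a new reading comes with each control period).
- camera(name): name is "scene" or "top"; returns the picture (420x560x3 uint8, red, green, blue); there is no depth.
- camera_info(name): a dict with "fx", "fy", "cx", "cy" (pixels), "view" (4x4, takes a point from world to camera coordinates). Camera axes: x right, y up, looking along -z (the intrinsics and any distortion apply to the point x, -y, -z); pixel columns grow to the right and rows downward; lengths in mm; the calibration is good to about 2 mm. A picture is of the moment at which its call begins. camera_info takes no time and is no camera call.
- finish_job(): hands the job in; it is judged then, once.
Trained networks look in the newest picture that a camera, given by its name, has taken for a name from the list of things; names that differ only in an ending like _2 or _b are one class to them, and where a whole thing is asked for, a point or a joint stands for the part that bears it (a point fixed in the world has none). Each returns a list of dicts, best first, with "conf" (0 to 1); they miss things now and then, are a little off and sometimes report something else, mostly with a low value. They report only what shows in the picture. A call takes as long as a camera call.
- finder.masks_of(label, camera): "mask" (420x560 bool, what is visible of it) and "pixel" ([row, column] in pixels, amid what is visible of it).
- finder.spot_point(label, camera): "pixel" ([row, column] in pixels: a listed point, or the origin of a listed thing).
The state is a dict: "time_s": time; "q": joint angles; "dq": joint speeds; "tau": joint torques, N m; "eef_pos": TCP position; "ee_rot": TCP orientation; "contact_force": force on the tool from outside, world axes, zero at the start; "wrist_torque": the same for the moment, N m; "opening": finger opening in mm; "grasp_force": force on a finger pad.
Only numpy, scipy, OpenCV 4.12 (cv2) and the standard library are available. Lean on these libraries where they do the work, as an engineer would, in place of code of your own. Each camera call takes 0.05 s, during which the arm holds its last target. There are 200 camera calls.

### The job

Swing the hold-down latch of the nest well aside, then take the sample carrier standing in the nest by its handle, lift it straight out and carry it so level that the loose ball never leaves its pocket. Bring the ball in front of the inspection camera, on the lens's line of sight and 12 cm in front of the lens glass, with one open side of the handle facing the lens, and finish while still holding the carrier there, level and still, for the camera to take its picture. Do not bump the camera, and leave the empty carrier and the other things on the bench where they are.

Things in the scene. Friction and masses are not known exactly. Their poses are not given: they have to be found in the camera images.
- nest: Grey base plate, 100 mm (its x) by 204 mm (its y) by 14 mm, fixed to the bench, that holds the full carrier. Origin on the bench under the middle of its 6 mm deep recess (1.5 mm clearance all round the carrier; carrier's y = nest's y). The plate reaches from y = -75 to +129 mm; the latch is on its +y end. z up.
- latch (a joint): Angle of the steel hold-down latch, a bell crank on an upright pivot: near 0 (0 to 0.15 at the start) with its nose 2 mm above the end of the carrier's plate, growing clockwise seen from above to 1.5 rad at its stop. The nose is clear of the carrier from 0.9 rad; well aside is 1.1 or more. Stiff (0.05 N m); it stays where it is left.
- latch_pivot (a point): Point on the latch's upright turning axis, at the height of latch_knob; 100 mm from the nest's origin along the nest's +y.
- latch_knob (a point): Middle of the latch's upright black finger post: round, 14 mm diameter, 45 mm tall, top 68 mm and this point 50 mm above the bench, 55 mm from the turning axis, on the robot's side of it at the start; opening carries it away from the carrier. It stands on a flat lever whose top is 23 mm above the bench.
- carrier_handle (a point): Centre of the handle bar of the carrier in the nest (the one with the ball). The bar lies along the carrier's y: 76 mm long, 14 mm thick (x), 24 mm tall, on two upright strips at y = +-40 mm; between them the carrier is open to its +x and -x sides. z up. In the nest this point is 90 mm above the bench. 0.18 to 0.29 kg, balanced under the bar.
- pocket (a point): Where the ball's centre is when it lies in the middle of the carrier's pocket: 64.5 mm below carrier_handle, 17.5 mm above the underside of the plate; same axes. The pocket is round and flat, 36 mm diameter, 3 mm deep: the ball can roll 9 mm from its middle and comes out at some 40 degrees of tilt, sooner if jerked.
- ball_center (a point): Centre of the loose steel ball, 25 mm diameter, 64 g.
- carrier: The carrier with the ball: an aluminium plate 64 mm (x) by 116 mm (y) by 8 mm with a handle; origin under the middle of the plate, 82 mm below carrier_handle, same axes.
- lens (a point): Centre of the front glass of the inspection camera's lens. The camera looks along this frame's -x, level, roughly towards the robot; z up. The lens barrel stands in a ring light of 68 mm diameter, 5 mm behind the glass. The glass is 125 to 185 mm above the bench (clamped at a different height each time).
- camera: The inspection camera with its ring light and clamp; origin on its line of sight 115 mm behind the lens glass, axes as at lens. Its stand (base plate 150 by 120 mm, 12 mm high, column 286 mm high) is fixed to the bench; the base reaches forward to 25 mm behind the glass.
- spare_handle (a point): Centre of the handle bar of a second carrier of the same shape, without a ball, that stands free on the bench: leave it alone.
- caliper: Caliper lying on the bench, 68 x 232 x 13 mm: leave it alone.
- tape: Small white roll of tape, 72 mm diameter, 20 mm high: leave it alone.
- nipper: Pair of pliers, 62 x 140 x 16 mm: leave it alone.
- marker: Marker pen lying on the bench, 14 mm thick, 131 mm long: leave it alone.

How it is judged (in metres and radians):
On the way, in this order (a step that is already met when the one before it is completed fails the run):
1. the latch is swung clear of the carrier (past 1.0 rad) (value of joint latch above 1 rad), for 0.2 s.
2. the carrier is lifted clear of the nest in the gripper with the ball in its pocket (height (world z) of carrier above 0.05 m and contact force between the fingers and carrier above 1 N and distance between ball_center and pocket below 0.014 m), for 0.2 s.
At the end, for the whole second after the job is handed in: The gripper holds the carrier over 70 mm above the bench; the ball is in its pocket, 95 to 145 mm in front of the lens glass and within 18 mm of its line of sight sideways and in height; the carrier is level to 0.12 rad, an open side turned to the lens to 0.4 rad, all still (x of ball_center in the frame of lens between -0.145 and -0.095 m and y of ball_center in the frame of lens between -0.018 and 0.018 m and z of ball_center in the frame of lens between -0.018 and 0.018 m and angle between the x axis of carrier and the x axis of lens, either way round below 0.4 rad and angle between carrier's own z axis and vertical below 0.12 rad and distance between ball_center and pocket below 0.014 m and linear speed of carrier below 0.02 m/s and angular speed of carrier below 0.15 rad/s and linear speed of ball below 0.06 m/s and contact force between the fingers and carrier above 1 N and height (world z) of carrier above 0.07 m and contact force between carrier and camera below 0.2 N and contact force between carrier and nest below 0.2 N); the arm keeps its last pose, push and grip.
It fails at once if the ball leaves its pocket (distance between ball_center and pocket above 0.018 m).
It fails at once if the camera is bumped (contact force between any of the arm, the fingers, carrier and camera above 3 N).
It fails at once if the empty carrier or another bystander is moved by more than 30 mm (distance of any of spare_handle, caliper, tape, nipper, marker from where it was at the start of the episode above 0.03 m).
It also fails if it takes over 54 s, if anything falls off the work surface, if the arm or the gripper's body presses on something with over 40 N, if the wrist force passes 120 N, or if a joint passes its speed limit or range.

## Working session

There is one attempt and no reset: what is moved stays moved. The work goes in short steps, Python scripts to look and compute and a shell command to move; the robot and the scene stay as the last step left them, time stands still between calls to the robot, and variables do not carry over. Pictures are saved under pics/ and viewed, at most 10 in all, crops included, and the job is handed in when it is done.

```bash
mkdir -p pics; ls
python3 - <<'E'
from workcell import *
import cv2,numpy as np
s=observe();print(s['time_s'],s['eef_pos'],s['ee_rot'],s['opening'])
for c in ['scene','top']:
    im=camera(c);cv2.imwrite(f'pics/{c}0.png',im[:,:,::-1]);i=camera_info(c);print(c,{k:(np.round(v,3).tolist()) for k,v in i.items()})
    for l in ['latch_pivot','latch_knob','carrier_handle','pocket','ball_center','lens','spare_handle','camera','nest','carrier']:
        r=finder.spot_point(l,c);print(l,[(np.round(d['pixel'],1).tolist(),round(d['conf'],2)) for d in r[:3]])
E
```

```text
pics
0.0 [151.37855614 606.121988   303.10883482] [ 1.22051599e-01  9.92523505e-01 -7.04403912e-04 -6.23797438e-05] 85.50903688250533
scene {'fx': 451.816, 'fy': 451.816, 'cx': 276.201, 'cy': 208.133, 'view': [[0.581, -0.814, 0.008, -534.633], [0.497, 0.363, 0.788, -295.551], [-0.645, -0.453, 0.615, -929.21], [0.0, 0.0, 0.0, 1.0]]}
latch_pivot [([153.7, 298.2], 0.7), ([249.2, 269.7], 0.59)]
latch_knob [([152.7, 298.7], 0.67), ([247.5, 240.7], 0.61)]
carrier_handle [([263.0, 287.1], 0.91)]
pocket [([281.4, 286.8], 0.77)]
ball_center [([279.0, 283.8], 0.5)]
lens [([162.0, 261.0], 0.83)]
spare_handle [([223.0, 329.2], 0.67)]
camera [([154.7, 299.2], 0.76)]
nest [([288.5, 286.0], 0.58)]
carrier [([286.4, 283.1], 0.57)]
top {'fx': 486.965, 'fy': 486.965, 'cx': 288.363, 'cy': 214.959, 'view': [[-0.003, -1.0, -0.003, -248.765], [0.98, -0.004, 0.197, -570.41], [-0.197, -0.002, 0.98, -1183.609], [0.0, 0.0, 0.0, 1.0]]}
latch_pivot [([242.3, 294.8], 0.66)]
latch_knob [([251.2, 276.4], 0.5)]
carrier_handle [([254.3, 330.3], 0.68), ([118.7, 253.8], 0.57)]
pocket [([256.9, 330.7], 0.93)]
ball_center [([258.2, 327.8], 0.36)]
lens [([159.7, 237.1], 0.56)]
spare_handle [([180.7, 323.4], 0.58)]
camera [([120.5, 256.8], 0.67)]
nest [([256.0, 329.3], 0.75)]
carrier [([258.5, 328.3], 0.85)]
```

View pics/scene0.png

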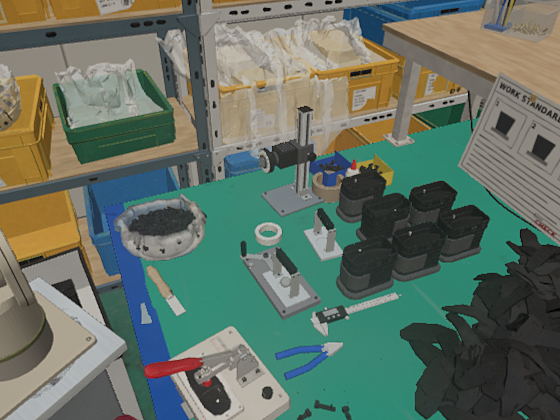

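View pics/top0.png

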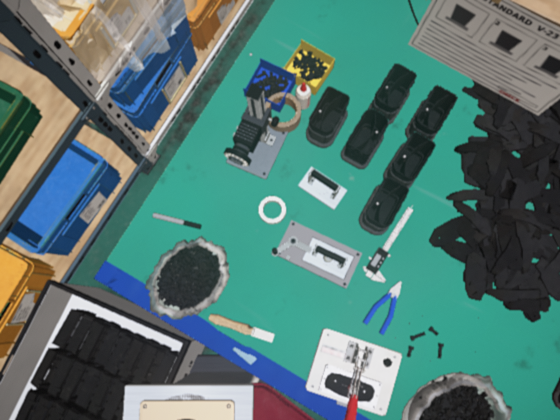

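```bash
cat > h.py <<'E'
from workcell import *
import cv2,numpy as np
from scipy.spatial.transform import Rotation as R
def P(c):
    i=camera_info(c);V=np.array(i['view'])[:3];K=np.array([[i['fx'],0,i['cx']],[0,i['fy'],i['cy']],[0,0,1]])
    return K@np.diag([1,-1,-1])@V
def tri(ps,pt):  # pixels [row,col]
    a=np.array(ps,float)[::-1].reshape(2,1);b=np.array(pt,float)[::-1].reshape(2,1)
    X=cv2.triangulatePoints(P('scene'),P('top'),a,b).ravel();X=X[:3]/X[3]
    e=[np.linalg.norm(proj(c,X)-np.array(p)) for c,p in (('scene',ps),('top',pt))]
    return X,e
def proj(c,X):
    u=P(c)@np.r_[X,1];return (u[:2]/u[2])[::-1]
def onz(c,p,z):
    M=P(c);A=np.c_[M[:,:2],M[:,2]*z+M[:,3]];return np.linalg.solve(A,[p[1],p[0],1])[:2]/np.linalg.solve(A,[p[1],p[0],1])[2]
E
python3 - <<'E'
from h import *
np.set_printoptions(precision=1,suppress=True)
for n,a,b in [('pivot',(249.2,269.7),(242.3,294.8)),('knob',(247.5,240.7),(251.2,276.4)),('handle',(263,287.1),(254.3,330.3)),('pocket',(281.4,286.8),(256.9,330.7)),('ball',(279,283.8),(258.2,327.8)),('lens',(162,261),(159.7,237.1)),('spare',(223,329.2),(180.7,323.4)),('camera',(154.7,299.2),(120.5,256.8)),('nest',(288.5,286),(256,329.3)),('carrier',(286.4,283.1),(258.5,328.3))]:
    print(n,*tri(a,b))
E
```

```text
pivot [ 503.2 -270.6   54.5] [np.float64(2.472935449655989), np.float64(2.087050638140046)]
knob [ 474.2 -217.4   55. ] [np.float64(1.989862693884752), np.float64(1.6409630036898488)]
handle [ 465.3 -353.2   87.5] [np.float64(0.2767162559621333), np.float64(0.2196492488129217)]
pocket [ 464.  -357.4   31.7] [np.float64(0.6548810829682408), np.float64(0.509175894941139)]
ball [ 460.6 -350.1   37.9] [np.float64(0.24863483402438563), np.float64(0.19443942307053166)]
lens [ 679.9 -126.2  162.1] [np.float64(1.8828739115965942), np.float64(1.806530640687047)]
spare [ 659.8 -344.8   67.7] [np.float64(2.358562617381772), np.float64(2.059790314538175)]
camera [ 786.9 -173.9  148.8] [np.float64(0.22923916539447023), np.float64(0.22546964315245074)]
nest [ 468.6 -355.1    2.3] [np.float64(1.4514473548756506), np.float64(1.1189371434714)]
carrier [ 460.9 -351.5   14.1] [np.float64(1.3673441357035085), np.float64(1.0550867355733584)]
```

Scene picture: nest around (280,282), black latch post at (243,247), handle at (287,262), camera lens at (266,160), spare at (325,228). Top picture: nest with latch on the left end (post at 276,250), handle at (328,254), lens at (236,157). Next, zoomed crops for sharper pixels.

Run:
```python
import cv2,numpy as np
a=cv2.imread('pics/scene0.png');b=cv2.imread('pics/top0.png')
def crop(im,r,c,h=60,w=80,k=5):
    return cv2.resize(im[r:r+h,c:c+w],None,fx=k,fy=k,interpolation=cv2.INTER_CUBIC)
def grid(im,r,c,k=5):
    for x in range((c+9)//10*10,c+80,10): cv2.putText(im,str(x),((x-c)*k,8),0,.3,(0,0,255));cv2.line(im,((x-c)*k,10),((x-c)*k,14),(0,0,255))
    for y in range((r+9)//10*10,r+60,10): cv2.putText(im,str(y),(0,(y-r)*k+4),0,.3,(0,0,255));cv2.line(im,(20,(y-r)*k),(24,(y-r)*k),(0,0,255))
    return im
rows=[]
for l in ([(a,240,235),(b,215,270)],[(a,130,250),(b,115,215)]):
    rows.append(np.hstack([grid(crop(i,r,c),r,c) for i,r,c in l]))
cv2.imwrite('pics/crop0.png',np.vstack(rows))
```

```text
(no output)
```

View pics/crop0.png

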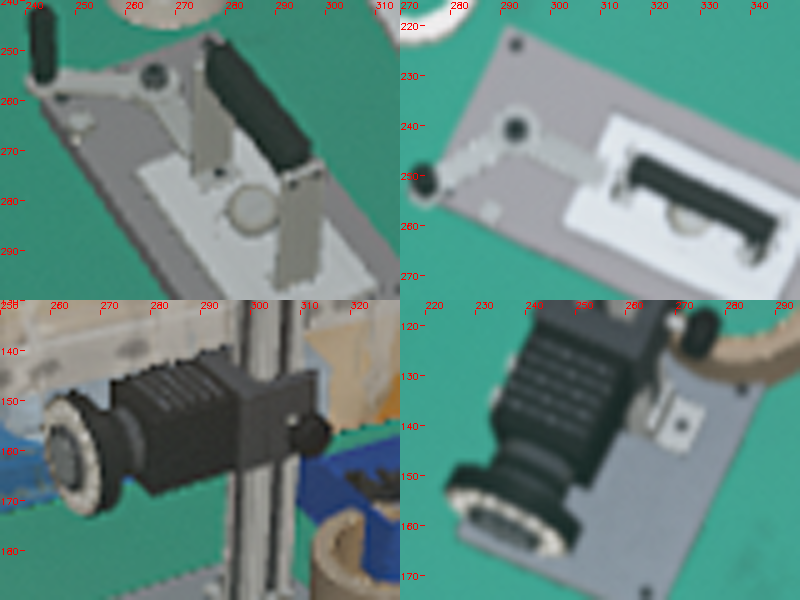

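Crops: handle bar centre at about (row 261, col 286.5) scene / (254.2, 330.6) top; lens glass (162, 262.6) / (159.6, 235.6); plate corners sharp at (258.6,243), (246.6,277) scene and (220.4,291.4), (256,277.4) top. Now I'll fit the nest model to these.

Run:
```python
from h import *
from scipy.optimize import least_squares
np.set_printoptions(precision=2,suppress=True)
F=[('scene',(258.6,243),(-50,129,14)),('scene',(246.6,277),(50,129,14)),('top',(220.4,291.4),(50,129,14)),('top',(256,277.4),(-50,129,14)),
('top',(238,312.4),(32,58,16)),('top',(259,303),(-32,58,16)),('scene',(274.4,262.4),(-32,58,16)),
('scene',(262,286.7),(0,0,90)),('top',(254.2,330.5),(0,0,90)),('scene',(255.4,266),(0,100,28)),('top',(241,293),(0,100,28))]
def w(p,l):
    c,s=np.cos(p[2]),np.sin(p[2]);return np.array([p[0]+c*l[0]-s*l[1],p[1]+s*l[0]+c*l[1],l[2]])
def res(p,D): # D: shared scene offset
    r=[]
    for c,px,l in F:
        e=proj(c,w(p,l))-px
        if c=='scene': e=e+p[3:5]
        else: e=e+p[5:7]
        r+=list(e)
    return np.r_[r,np.array(p[3:7])/1.5] if D else np.array(r)
for D in (1,):
    s=least_squares(res,[465,-354,-.4,0,0,0,0],args=(D,));p=s.x;print(p,np.degrees(p[2]));print(s.fun[:22].reshape(-1,2))
print('pivot',w(p,(0,100,50)))
print('tri handle',tri((262,286.7),(254.2,330.5)))
print('lens',tri((162,262.6),(159.6,235.6)),'corrected',tri(np.array((162,262.6))+p[3:5],np.array((159.6,235.6))+p[5:7]))
kb=onz('scene',np.array((256.6,243.6))+p[3:5],23);kt=onz('top',np.array((250.5,275))+p[5:7],68);print('knob',kb,kt)
print('base edge',onz('top',(132,342-400/5+0) if 0 else (132,287),12)-onz('top',(174,268),12))
# camera mask
for c in('top',):
    camera(c)
    for l in ['tape','spare_handle','caliper','marker']:
        m=finder.masks_of(l,c)
        if m: print(l,m[0]['conf'],onz(c,m[0]['pixel'],10))
```

```text
[ 465.28 -353.98   -0.43   -0.01    0.06    0.27    0.28] -24.374293331846356
[[ 0.68 -0.46]
 [-0.8   0.16]
 [ 0.07 -0.25]
 [-0.97 -2.02]
 [-0.53  0.78]
 [ 0.83  0.25]
 [-0.23  0.15]
 [ 0.39  0.47]
 [ 0.13  0.64]
 [-0.04 -0.34]
 [ 0.36  0.49]]
pivot [ 506.55 -262.89   50.  ]
tri handle (array([ 464.84, -353.07,   91.05]), [np.float64(0.027658519517719093), np.float64(0.021930130781331013)])
lens (array([ 683.34, -124.48,  159.02]), [np.float64(0.529910541034586), np.float64(0.5126700960406062)]) corrected (array([ 682.44, -125.29,  159.78]), [np.float64(0.5094586068811515), np.float64(0.49275788101913154)])
knob [ 475.15 -218.29] [ 476.56 -217.91]
base edge [118.94 -51.33]
tape 0.72 [ 610.7  -205.86]
spare_handle 0.76 [ 653.24 -339.13]
caliper 0.76 [ 467.19 -491.12]
marker 0.49 [566.99  48.55]
```

Run:
```python
from h import *
print(observe()['q'])
a=cv2.imread('pics/scene0.png');b=cv2.imread('pics/top0.png')
for c,im in(('scene',a),('top',b)):
  for r,col in((450,(0,0,255)),(600,(0,255,255))):
    for z in (0,230):
      pts=[]
      for t in range(76,-30,-4):
        p=proj(c,[r*np.cos(np.radians(t)),r*np.sin(np.radians(t)),z]);pts.append(p)
        if abs(p).max()<2000: cv2.circle(im,(int(p[1]),int(p[0])),2 if z else 1,col,-1)
        if z and t%20==0: cv2.putText(im,str(t),(int(p[1]),int(p[0])),0,.4,col)
cv2.imwrite('pics/arc.png',cv2.resize(np.hstack([a,b]),(800,300)))
```

```text
[-1.34858527  0.33223058 -0.06467883  1.46006857  0.0215983   1.34992916
 -0.08850038]
```

View pics/arc.png

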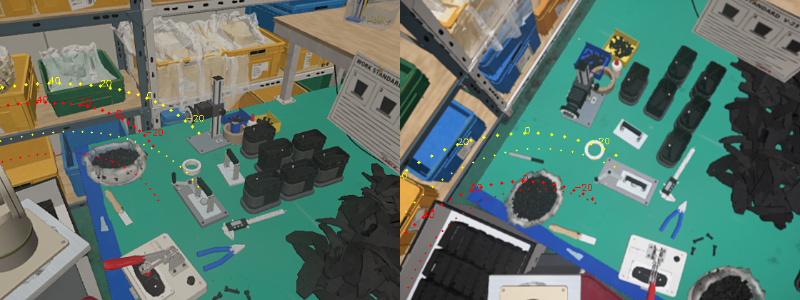

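The arc overlay shows a swing at a radius of about 480 mm stays over the bench edge, clear of the shelf; 600 mm would pass over the blue bin. So I'll pull in first and then swing.

```bash
python3 -m pendant '[0,-48,-10,0,-0.3, 0,-48,-10,0,-0.3, 0,-48,0,0,-0.3, -42,-1.9,0,5,-0.3, -42,-1.9,0,5,-0.3, -42,-1.9,0,5,-0.3, -42,-1.9,0,5,-0.3, -42,-1.9,0,5,-0.3, -42,-1.9,0,5,-0.3, -42,-1.9,0,5,-0.3, -42,-1.9,0,5,-0.3]' 40
cat >> h.py <<'E'
def st():
    s=observe();r=R.from_quat(s['ee_rot']).as_matrix();return s,r,np.array(s['eef_pos'])
def go(x,y,z,b=None):
    """tool-frame shift to world target and turn to bring tool y to bearing b (deg)"""
    s,r,p=st();d=r.T@(np.array([x,y,z])-p);cb=np.degrees(np.arctan2(r[1,1],r[0,1]))
    print('t',round(s['time_s'],2),'pos',p.round(1),'ybear',round(cb,2),'open',round(s['opening'],1),'shift',d.round(1),'turn',None if b is None else round((cb-b+180)%360-180,2),'tilt',round(np.degrees(np.arccos(-r[2,2])),2))
E
python3 -c "
from h import *
go(476,-218,200,34.3);print(observe()['q'].round(2) if hasattr(observe()['q'],'round') else observe()['q'])"
```

```text
time_s: 2.45
eef_pos: [390.6, 280.5, 324.1]
ee_rot: [0.456, 0.89, 0.0, 0.0]
contact_force: [1.1, 0.3, 0.1]
opening: 30.1
grasp_force: 0.0
t 2.45 pos [390.6 280.5 324.1] ybear 35.77 open 30.1 shift [-454.4 -222.2  123.9] turn 1.47 tilt 0.04
[-0.98 -0.01  0.26  1.81  0.    1.34 -0.09]
```

```bash
python3 -m pendant '[-38,-18.5,0,0.1,-0.3, -38,-18.5,0,0.1,-0.3, -38,-18.5,0,0.1,-0.3, -38,-18.5,0,0.1,-0.3, -38,-18.5,0,0.1,-0.3, -38,-18.5,0,0.1,-0.3, -38,-18.5,10,0.1,-0.3, -38,-18.5,20,0.1,-0.3, -38,-18.5,30,0.1,-0.3, -38,-18.5,30,0.1,-0.3, -38,-18.5,30,0.1,-0.3, -36,-18,0,0.3,-0.3]'
python3 -m pendant '[0,0,0,0,-0.3]' >/dev/null
python3 - <<'E'
from h import *
go(476,-218,105,34.3);print(np.round(observe()['q'],2))
im=camera('scene');cv2.imwrite('pics/s1.png',cv2.resize(im[180:300,170:330,::-1],None,fx=5,fy=5,interpolation=cv2.INTER_CUBIC))
E
```

```text
time_s: 3.65
eef_pos: [470.1, -213.0, 204.1]
ee_rot: [0.465, 0.885, -0.001, -0.002]
contact_force: [0.8, 1.4, 0.9]
opening: 30.1
grasp_force: 0.0
t 3.75 pos [ 470.4 -217.4  206.6] ybear 34.18 open 29.7 shift [ -3.4   4.6 101.6] turn -0.12 tilt 0.21
[-0.44  0.23  0.89  1.9  -0.2   1.1   1.12]
```

View pics/s1.png

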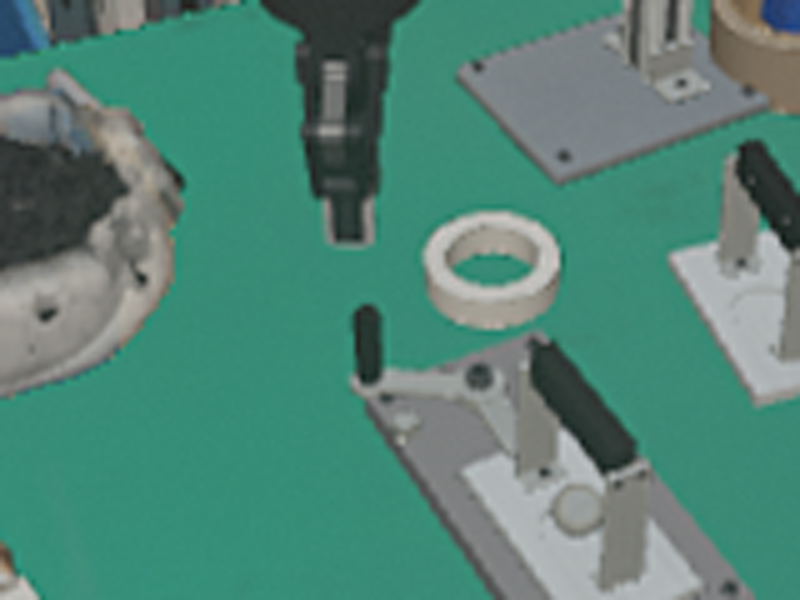

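The fingers hang straight over the black post (368,345 in the crop), about 5 mm short as computed. Going down.

```bash
python3 -m pendant '[-3.4,4.6,0,0,-0.3, 0,0,20,0,-0.3, 0,0,25,0,-0.3, 0,0,20,0,-0.3, 0,0,20,0,-0.3, 0,0,15,0,-0.3, 0,0,0,0,-0.3, 0,0,0,0,-0.3]'
python3 - <<'E'
from h import *
go(476,-218,103,34.3);print(np.round(observe()['q'],2))
# arc rows
pv=np.array([506.5,-263]);k=np.array([476,-218.])
v=k-pv;b0=np.arctan2(v[1],v[0]);L=np.hypot(*v)
b=b0;yb=np.radians(34.3)
n=14;s=1.4/n
p0=pv+v
p1=pv+L*np.array([np.cos(b-s),np.sin(b-s)]);d=p1-p0
ty=np.array([np.cos(yb),np.sin(yb)]);tx=np.array([-np.sin(yb),np.cos(yb)])
print('per row',d@tx,d@ty,np.degrees(s))
E
```

```text
time_s: 4.6
eef_pos: [477.6, -211.9, 107.6]
ee_rot: [0.465, 0.885, 0.0, 0.0]
contact_force: [-0.1, -0.1, -0.1]
opening: 30.0
grasp_force: 0.0
t 4.6 pos [ 477.6 -211.9  107.6] ybear 34.62 open 30.0 shift [-4.1 -4.8  4.6] turn 0.32 tilt 0.03
[-0.35  0.41  0.8   1.97 -0.36  0.91  1.24]
per row -0.2878237292047827 5.426328282101553 5.729577951308232
```

```bash
python3 -m pendant '[-4,-4.8,4,0,-0.3, 0,0,0,0,-0.3]'
python3 -m pendant '[-0.3,5.4,0,5.7,-0.3, -0.3,5.4,0,5.7,-0.3, -0.3,5.4,0,5.7,-0.3, -0.3,5.4,0,5.7,-0.3, -0.3,5.4,0,5.7,-0.3, -0.3,5.4,0,5.7,-0.3, -0.3,5.4,0,5.7,-0.3]'
python3 -c "
from h import *
go(506.5,-263,103,34.3);print(np.round(observe()['q'],2))"
```

```text
time_s: 4.8
eef_pos: [475.4, -219.2, 103.5]
ee_rot: [0.465, 0.885, 0.0, 0.0]
contact_force: [0.3, -0.5, 0.6]
opening: 29.8
grasp_force: 0.0
time_s: 5.5
eef_pos: [511.5, -209.0, 103.3]
ee_rot: [0.741, 0.672, 0.0, -0.0]
contact_force: [-3.0, 2.0, 0.1]
opening: 29.9
grasp_force: 0.8
t 5.5 pos [ 511.5 -209.   103.3] ybear -5.56 open 29.9 shift [-54.2   0.2   0.3] turn -39.86 tilt 0.05
[-0.43  0.54  0.92  1.9  -0.52  0.97  0.63]
```

```bash
python3 -m pendant '[-0.3,5.4,0,5.7,-0.3, -0.3,5.4,0,5.7,-0.3, -0.3,5.4,0,5.7,-0.3, -0.3,5.4,0,5.7,-0.3, -0.3,5.4,0,5.7,-0.3, -0.3,5.4,0,5.7,-0.3, -0.3,5.4,0,5.7,-0.3, 0,0,0,0,-0.3, 0,0,0,0,-0.3, 0,-6,0,0,-0.3]'
python3 -c "
from h import *
go(506.5,-263,103,-24.4);print(np.round(observe()['q'],2))"
```

```text
time_s: 6.5
eef_pos: [540.7, -221.2, 103.3]
ee_rot: [0.924, 0.382, 0.0, 0.0]
contact_force: [0.1, 0.2, 0.5]
opening: 29.7
grasp_force: 0.0
t 6.5 pos [ 540.7 -221.2  103.3] ybear -45.12 open 29.7 shift [-53.7   5.5   0.3] turn -20.72 tilt 0.04
[-0.47  0.68  1.04  1.81 -0.68  1.05  0.04]
```

```bash
python3 -m pendant '[0,0,-20,0,-0.1, 0,0,-30,0,0.2, 0,0,-35,0,0.2, 0,0,-35,0,0.2, 0,0,0,0,0.2, 0,0,0,-7,0.2, 0,0,0,-7,0.2, 0,0,0,-6.7,0.2, 0,0,0,0,0.2]'
python3 - <<'E'
from h import *
go(465.3,-354,223,-24.4);print(np.round(observe()['q'],2))
a=camera('scene');b=camera('top')
for c in('scene','top'): print(c,[(np.round(d['pixel'],1),round(d['conf'],2)) for d in finder.spot_point('latch_knob',c)[:3]])
cv2.imwrite('pics/s2.png',cv2.resize(np.hstack([a[230:320,220:340],b[200:290,250:370]])[:,:,::-1],(800,300),interpolation=cv2.INTER_CUBIC))
E
```

```text
time_s: 7.4
eef_pos: [540.3, -220.7, 222.8]
ee_rot: [0.84, 0.542, 0.0, -0.0]
contact_force: [0.2, 1.0, 0.1]
opening: 51.6
grasp_force: 0.0
t 7.4 pos [ 540.3 -220.7  222.8] ybear -24.35 open 51.6 shift [-152.4  -13.3   -0.4] turn 0.05 tilt 0.08
[-0.53  0.5   1.1   1.72 -0.47  1.22  0.27]
scene [(array([233.6, 259. ]), 0.57)]
top [(array([222.5, 279.9]), 0.56)]
```

View pics/s2.png

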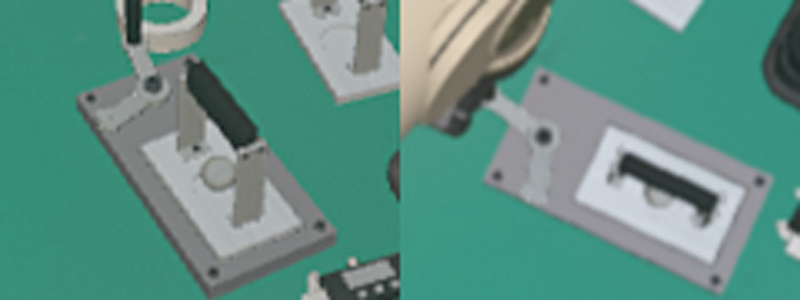

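The latch nose now points towards the robot, well clear of the carrier, and the ball is still in its pocket. Now over the handle.

```bash
python3 -m pendant '[-30,-2.6,0,0,0.2, -40,-3.5,0,0,0.2, -40,-3.5,0,0,0.2, -30,-2.6,0,0,0.2, -12,-1,0,0,0.2, 0,0,0,0,0.2, 0,0,0,0,0.2]'
python3 -c "
from h import *
go(465.3,-354,144,-24.4);print(np.round(observe()['q'],2))"
```

```text
time_s: 8.3
eef_pos: [466.5, -352.6, 222.7]
ee_rot: [0.841, 0.541, 0.0, -0.0]
contact_force: [0.7, 0.5, -0.3]
opening: 51.0
grasp_force: 0.0
t 8.3 pos [ 466.5 -352.6  222.7] ybear -24.49 open 51.0 shift [-1.8 -0.5 78.7] turn -0.09 tilt 0.04
[-0.27  0.5   1.1   1.72 -0.47  1.22  0.52]
```

```bash
python3 -m pendant '[-1.8,-0.5,10,0,0.2, 0,0,20,0,0.2, 0,0,25,0,0.2, 0,0,15,0,0.2, 0,0,8,0,0.2, 0,0,0,0,0.2, 0,0,0,0,0.0, 0,0,0,0,-0.2, 0,0,0,0,-0.4, 0,0,0,0,-0.5]' 40
python3 -c "
from h import *
go(465.3,-354,144,-24.4)"
```

```text
time_s: 9.3
eef_pos: [464.6, -355.3, 145.5]
ee_rot: [0.841, 0.541, 0.0, 0.0]
contact_force: [0.3, 0.8, -0.5]
opening: 21.2
grasp_force: 0.0
t 9.3 pos [ 464.6 -355.3  145.5] ybear -24.52 open 21.2 shift [1.5 0.1 1.5] turn -0.12 tilt 0.04
```

```bash
python3 -m pendant '[0,0,1,0,-0.55, 0,0,0,0,-0.6, 0,0,0,0,-0.65, 0,0,0,0,-0.7, 0,0,0,0,-0.8, 0,0,0,0,-1, 0,0,0,0,-1, 0,0,0,0,-1]' 60
```

```text
time_s: 10.1
eef_pos: [464.1, -355.1, 143.9]
ee_rot: [0.841, 0.541, -0.0, -0.0]
contact_force: [-3.5, 2.1, 2.4]
opening: 13.0
grasp_force: 58.6
```

```bash
python3 -m pendant '[0,-0.4,-1,0,-1, 0,0,-3,0,-1, 0,0,-6,0,-1, 0,0,-10,0,-1, 0,0,-14,0,-1, 0,0,-16,0,-1, 0,0,-16,0,-1, 0,0,-12,0,-1, 0,0,-8,0,-1, 0,0,-4,0,-1, 0,0,0,0,-1, 0,0,0,0,-1]'
python3 - <<'E'
from h import *
go(572.6,-77,278,-23.8);print(np.round(observe()['q'],2))
a=camera('scene');b=camera('top')
for l in('ball_center','pocket'):
  for c in('scene','top'): print(l,c,[(np.round(d['pixel'],1),round(d['conf'],2)) for d in finder.spot_point(l,c)[:2]])
cv2.imwrite('pics/s3.png',cv2.resize(np.hstack([a,b])[:,:,::-1],(800,300),interpolation=cv2.INTER_AREA))
E
```

```text
time_s: 11.3
eef_pos: [463.9, -354.8, 233.6]
ee_rot: [0.841, 0.541, -0.0, -0.0]
contact_force: [-0.4, -0.5, -4.2]
opening: 13.0
grasp_force: 58.5
t 11.3 pos [ 463.9 -354.8  233.6] ybear -24.52 open 13.0 shift [297.8 -16.4 -44.4] turn -0.72 tilt 0.04
[-0.27  0.49  1.11  1.71 -0.46  1.24  0.52]
ball_center scene [(array([250.6, 285.2]), 0.64)]
ball_center top [(array([118.3, 256.3]), 0.18)]
pocket scene [(array([253.3, 289.4]), 0.95)]
pocket top []
```

View pics/s3.png

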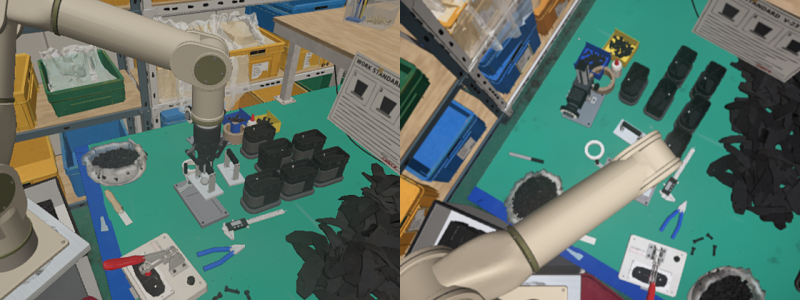

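The carrier is up with the ball in its pocket (scene 285,251), and the elbow is high, clear of the camera. Carrying it across with a gentle ramp.

```bash
python3 -m pendant '[4,-0.3,-1,0,-1, 9,-0.5,-2,0,-1, 14,-0.8,-3,0,-1, 18,-1,-4,0,-1, 22,-1.2,-4,0,-1, 23,-1.2,-4,0,-1, 23,-1.2,-4,0,-1, 23,-1.2,-4,0,-1, 23,-1.2,-4,0,-1, 23,-1.2,-4,0,-1, 23,-1.2,-4,0,-1, 23,-1.2,-3,0,-1]'
python3 -m pendant '[20,-1.1,-2,0,-1, 16,-0.9,-1,0,-1, 12,-0.6,0,0,-1, 8,-0.4,0,0,-1, 4,-0.2,0,-0.3,-1, 0,0,0,-0.4,-1, 0,0,0,0,-1, 0,0,0,0,-1, 0,0,0,0,-1]'
python3 - <<'E'
from h import *
go(572.6,-77,278,-23.8);print(np.round(observe()['q'],2))
a=camera('scene');b=camera('top')
px={}
for l in('ball_center','pocket','lens','carrier_handle'):
  for c in('scene','top'):
    d=finder.spot_point(l,c)[:2];print(l,c,[(np.round(x['pixel'],1),round(x['conf'],2)) for x in d])
def crop(im,X):
    r,c=proj('scene' if im is a else 'top',X).astype(int);r=np.clip(r,60,360);c=np.clip(c,80,480);print('crop',r-60,c-80)
    return cv2.resize(im[r-60:r+60,c-80:c+80],(400,300),interpolation=cv2.INTER_CUBIC)
cv2.imwrite('pics/s4.png',np.hstack([crop(a,[610,-95,160]),crop(b,[610,-95,160])])[:,:,::-1])
print('expected ball',proj('scene',[572.6,-77,159.5]),proj('top',[572.6,-77,159.5]))
E
```

```text
time_s: 12.8
eef_pos: [548.0, -140.7, 275.5]
ee_rot: [0.841, 0.541, 0.0, -0.0]
contact_force: [0.2, -0.6, -3.5]
opening: 13.1
grasp_force: 58.5
time_s: 13.7
eef_pos: [569.4, -87.2, 278.1]
ee_rot: [0.838, 0.546, 0.0, -0.0]
contact_force: [0.4, 0.1, -3.1]
opening: 13.1
grasp_force: 58.5
t 13.7 pos [569.4 -87.2 278.1] ybear -23.88 open 13.1 shift [10.6 -1.2  0.1] turn -0.08 tilt 0.01
[-0.83  0.43  1.17  1.68 -0.41  1.31 -0.  ]
ball_center scene [(array([207.4, 192.9]), 0.27)]
ball_center top [(array([226. , 276.5]), 0.15)]
pocket scene [(array([175.7, 223.1]), 0.95)]
pocket top [(array([207.6, 219.6]), 0.71), (array([304.7, 385.6]), 0.2)]
lens scene [(array([162.8, 259.6]), 0.79)]
lens top [(array([205.9, 220.4]), 0.75), (array([157. , 236.7]), 0.64)]
carrier_handle scene [(array([162.8, 260.4]), 0.39), (array([174. , 223.2]), 0.21)]
carrier_handle top [(array([199.2, 213.3]), 0.77)]
crop 110 157
crop 129 142
expected ball [174.44238895 222.64519486] [205.27099884 214.0492823 ]
```

View pics/s4.png

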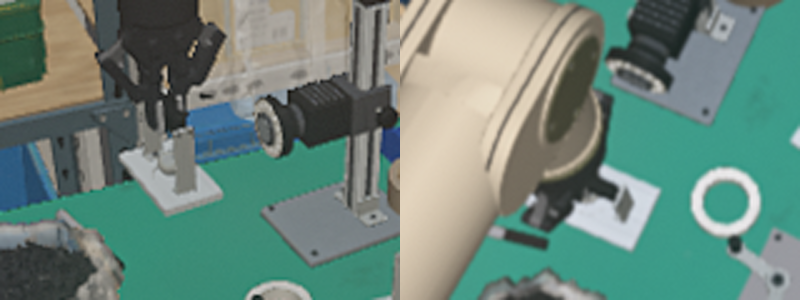

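Ball in its pocket at scene (row 175, col 224), about 1 cm short of the lens axis; the camera is clear. Applying the last correction.

```bash
python3 -m pendant '[1,-0.2,0,0,-1, 2.5,-0.3,0,0,-1, 3.6,-0.4,0,0,-1, 2.5,-0.3,0,0,-1, 1,0,0,0,-1, 0,0,0,0,-1, 0,0,0,0,-1, 0,0,0,0,-1, 0,0,0,0,-1, 0,0,0,0,-1, 0,0,0,0,-1, 0,0,0,0,-1]'
python3 - <<'E'
from h import *
go(572.6,-77,278,-23.8)
L=np.array([682.5,-125,159.4]);y=np.radians(-23.8);M=np.array([[np.cos(y),np.sin(y),0],[-np.sin(y),np.cos(y),0],[0,0,1]])
p=np.array(observe()['eef_pos'])-[0,0,118.5];print('ball in lens frame (by TCP)',M@(p-L),'expected px',proj('scene',p))
a=camera('scene')
for l in('pocket','ball_center','lens'): print(l,[(np.round(x['pixel'],1),round(x['conf'],2)) for x in finder.spot_point(l,'scene')[:2]])
cv2.imwrite('pics/s5.png',cv2.resize(a[130:220,190:310,::-1],(800,600),interpolation=cv2.INTER_CUBIC))
E
```

```text
time_s: 15.4
eef_pos: [572.7, -76.4, 278.1]
ee_rot: [0.838, 0.546, 0.0, -0.0]
contact_force: [-0.3, -0.0, -3.2]
opening: 13.1
grasp_force: 58.5
t 15.4 pos [572.7 -76.4 278.1] ybear -23.83 open 13.1 shift [-0.6  0.1  0.1] turn -0.03 tilt 0.01
ball in lens frame (by TCP) [-120.02313915    0.14749674    0.15860351] expected px [174.3258896  222.51228459]
pocket [(array([172.7, 223.1]), 0.76), (array([151. , 297.1]), 0.67)]
ball_center [(array([234.6, 257.3]), 0.55), (array([175. , 220.3]), 0.41)]
lens [(array([160.5, 261.4]), 0.71)]
```

View pics/s5.png

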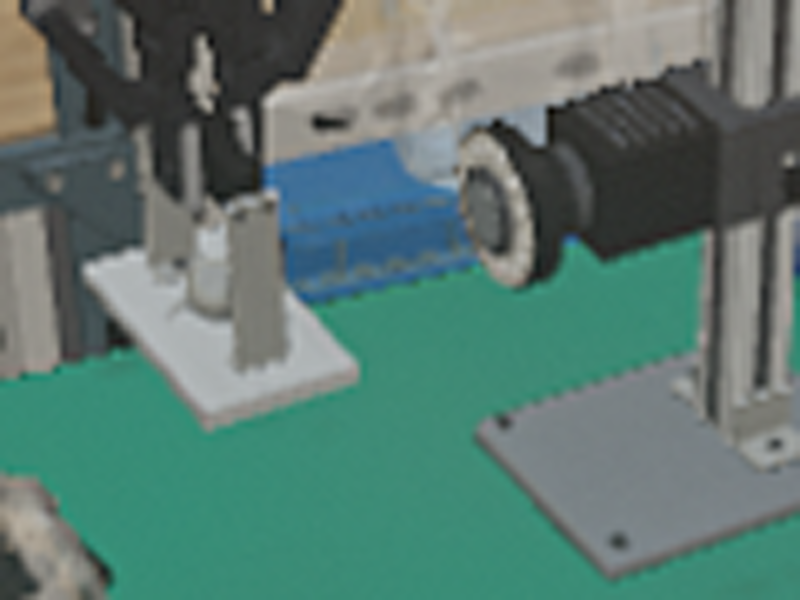

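The picture shows the ball at (row 171, col 222), resting a few mm off centre in the pocket. The carrier is level with its open side to the lens, and everything is within tolerance. I'll let it settle, then hand in.

```bash
python3 -m pendant '[0,0,0,0,-1, 0,0,0,0,-1, 0,0,0,0,-1, 0,0,0,0,-1, 0,0,0,0,-1, 0,0,0,0,-1, 0,0,0,0,-1, 0,0,0,0,-1, 0,0,0,0,-1, 0,0,0,0,-1, 0,0,0,0,-1, 0,0,0,0,-1]' && python3 -c "
from workcell import *
print(finish_job())"
```

```text
time_s: 16.8
eef_pos: [572.8, -76.4, 278.1]
ee_rot: [0.838, 0.546, 0.0, -0.0]
contact_force: [-0.3, 0.5, -2.8]
opening: 13.3
grasp_force: 58.5
the job is handed in; nothing more can be done
None
```

I swung the latch aside, lifted the carrier out and handed in at about 17 s with it held level and still, the ball in its pocket about 12 cm in front of the lens; the hand-in returned no verdict.

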